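# Find the heavy side of a handwheel on the goods-in test spindle

## Task

The handwheel on the bench stand has a hidden weight in its rim. Take it by its handle and turn it to feel which side is heavy, then bring the heavy side to the very bottom and finish holding it there, still gripping the handle and keeping still. Leave the fittings and the carton around it where they are.

Things in the scene. Friction and masses are not known exactly. Their poses are not given: they have to be found in the camera images.
- stand: fixed bench stand of grey painted steel with a level spindle, 190 mm above the table, that carries the handwheel. Origin on the table, straight below the centre of the wheel's front face; z up, spindle axis along its y. The wheel's front face, with the handle, looks to the stand's -y; column and base plate stand on +y, 30 to 180 mm behind that face
- hub (a point): point of the stand on the spindle axis, 50 mm in front (stand -y) of the wheel's front face: the middle of the handle runs round it on an upright circle of 75 mm radius, in the stand's x-z plane. The spindle is stiff (constant drag 0.46 N m): the wheel turns either way without end, stays wherever it is left, and needs about 0.5 to 12 N at the handle
- wheel: solid plain aluminium disc handwheel, 200 mm across, 26 mm thick, hub boss 18 mm proud. Origin at the centre of its front face, handle on its +x. A weight hidden in the rim, at an unknown angle to the handle that differs in each start, gives 0.28 to 0.42 N m when level with the axis: hardest to turn while its side goes up, easiest while it comes down; else balanced to 0.01 N m
- grip: the wheel's handle, a black plastic revolving grip 20 mm thick that reaches from 12 to 85 mm in front of the wheel's face (origin in its middle, 50 mm), 75 mm off the spindle axis. It spins freely on its pin, so fingers pointing straight down can keep hold of it from above while the wheel goes all the way round.
- sleeve_a: black plastic pipe sleeve standing upright, a tube 60 mm outside, 70 mm tall; origin at the centre of its underside; bystander
- sleeve_b: second black pipe sleeve like sleeve_a, 60 mm outside, 70 mm tall; origin at the centre of its underside; bystander
- elbow: grey plastic pipe elbow lying flat, legs about 75 mm, 36 mm thick; origin under its bend; bystander
- reducer: white plastic reducer standing on its wide end, 64 mm wide, 66 mm tall; origin at the centre of its underside; bystander
- flange: flat steel flange ring lying on the table, 100 mm outside, 56 mm hole, 14 mm thick; origin at the centre of its underside; it can lie below the handle's circle; bystander
- carton: small closed cardboard carton 110 x 80 x 60 mm; origin at the centre of its underside; bystander

How it is judged:
By the outcome, as a careful person would: the job done as asked, in the order asked, and still so for the second after the job is handed in, while the arm keeps its last pose, push and grip.
It also fails if it takes over 72 s, if anything falls off the work surface, if the arm or the gripper's body presses on something with over 40 N, if the wrist force passes 120 N, or if a joint passes its speed limit or range.

## Robot

A 6-joint arm with a two-finger parallel gripper is mounted at the origin on the work surface. World frame = base frame: x ahead of the robot, y to its left, z up, the work surface at z = 0. Lengths are in m, angles in rad, forces in N, time in s.
With the tool pointing down it reaches from about 0.375 to 0.9 m from the base axis. Payload 3.1 kg.
Tool frame: the origin (TCP) lies on the centre line of the jaws, within the pads' length; the fingertips stand 17 mm ahead of it and the grasp point (between the pads) lies 2 mm behind it; z points along the fingers, y is the direction in which the jaws open and shut (so a half turn about z gives the same grasp; the last joint's range is limited). The gripper opens to 87 mm and grips with 3 to 60 N. Pads are 19 mm wide; open, the fingers measure 117 mm over their backs; the gripper's body (75 mm by 190 mm) begins 51 mm behind the grasp point.
Start: joints at [1.018, 0.527, 1.433, -0, 1.181, -0.178], TCP at [0.229, 0.582, 0.24] pointing down, gripper open.
Joint ranges: [-3.08, 3.08], [-0.75, 2.2], [0.22, 2.44], [-1.43, 4.57], [0, 2.65], [-2.85, 2.85]. Speed limits (rad/s): [2.79, 2.79, 3.14, 3.14, 3.14, 3.14].

## Interface

Orientations are given as a unit quaternion [w, x, y, z].
In Python, from bench import bot, optics, workorder gives the robot as it stands. The module is installed in compiled form; this text tells all that it offers.
- The arm moves only by the tool move_arm, never from a script. Its argument "rows" is text: rows parted by semicolons, each of 7 numbers parted by spaces: the opening, from 0 (shut) to 1 (fully open), then the shift along the world's x, y, z normalised to -1 to 1, where 1 is 0.25 m, then the turn, a rotation vector about the world's x, y, z normalised to -1 to 1, where 1 is 360 degrees. A call has 1 to 10 rows; each row is the pose to reach, as a shift and turn from the pose commanded when the call began, turning the shorter way round; what a row does not reach only later rows make up. A row lasts 1/10 s, in which the tool goes at most 50 mm and 8.59 degrees, less where a joint would pass 70% of its speed; a pose out of reach is approached as far as the arm can. A call with a number of a shift or a turn outside -1 to 1 is refused whole. A call with a gripper value outside its range is refused whole. The fingers move at their own pace and stop on an object; "squeeze" is the grip in N (left out, the last holds). Time passes only in rows, so rows that repeat a pose let the fingers close. It gives the time, the measured TCP pose, the force and the opening at its end, in the units of the state.
- bot.sense(): the state, without advancing time (a new reading comes with each control period).
- optics.camera(name): name is "scene" or "top"; returns a dict with "color" (384x512x3 uint8, blue, green, red), "intrinsics" (3x3 intrinsics, pixels), "rvec" (rotation vector, rad) and "tvec" (3), from world to camera coordinates, as OpenCV has them. Camera axes: x right, y down, z forward; pixel columns grow to the right and rows downward; lengths in m; the calibration is good to about 2 mm. A picture is of the moment at which its call begins. There is no depth.
- workorder.job_done(): hands the job in, once; it reports no verdict.
The state is a dict: "t": time; "joints": joint angles; "joint_vel": joint speeds; "tau": joint torques, N m; "position": TCP position; "eef_rot": TCP orientation; "contact_force": force on the tool from outside, world axes, zero at the start; "torque": the same for the moment, N m; "opening": opening from 0.0 (shut) to 1.0 (fully open).
Only numpy, scipy, OpenCV 4.12 (cv2) and the standard library are available. Lean on these libraries where they do the work, as an engineer would, in place of code of your own. Each camera call takes 0.05 s, during which the arm holds its last target. There are 200 camera calls.

## Working session

There is one attempt and no reset: what is moved stays moved. The work goes in short steps, Python scripts to look and compute and a tool call to move; the robot and the scene stay as the last step left them, time stands still between calls to the robot, and variables do not carry over. Pictures are saved under pics/ and viewed, about 8 in all and at most 12, crops included, and the job is handed in when it is done.

Besides the shell and the picture viewer there is one more tool, called after "Request:" as name(argument=value, ...) on one line, values as JSON. move_arm: Moves the arm, as the interface text tells. Scaled input: -1 to 1 covers 0.25 m each way for a shift and 360 degrees each way for a turn. Its arguments: {"type":"object","properties":{"rows":{"type":"string"},"squeeze":{"type":"number"}},"required":["rows"]}

```bash
mkdir -p pics; cat > h.py <<'E'
from bench import bot, optics, workorder
import numpy as np, cv2
def cam(n):
    c=optics.camera(n); c['R']=cv2.Rodrigues(np.array(c['rvec'],float))[0]; c['t']=np.array(c['tvec'],float).ravel(); c['K']=np.array(c['intrinsics'],float); return c
def ray(c,u,v):
    d=c['R'].T@np.linalg.solve(c['K'],[u,v,1.]); return -c['R'].T@c['t'], d/np.linalg.norm(d)
def onz(c,u,v,z):
    o,d=ray(c,u,v); return o+d*(z-o[2])/d[2]
def tri(a,b):
    (o1,d1),(o2,d2)=a,b
    s=np.linalg.lstsq(np.c_[d1,-d2],o2-o1,rcond=None)[0]
    p,q=o1+s[0]*d1,o2+s[1]*d2; return (p+q)/2,np.linalg.norm(p-q)
def proj(c,P): return cv2.projectPoints(np.array(P,float).reshape(-1,3),np.array(c['rvec'],float),c['t'],c['K'],None)[0].reshape(-1,2)
E
python3 - <<'E'
from h import *
for n in('scene','top'):
    c=cam(n); cv2.imwrite(f'pics/{n}0.png',cv2.resize(c['color'],(800,600),interpolation=cv2.INTER_CUBIC)); print(n,-c['R'].T@c['t'],c['R'][2],c['K'][0,0])
    np.save(f'{n}0.npy',c,allow_pickle=True)
print(bot.sense())
E
```

```text
scene [ 1.17604797 -0.05288903  1.16390099] [-4.98383720e-01  3.70298408e-04 -8.66956475e-01] 477.21575071667826
top [ 0.39169589 -0.03519632  1.27490707] [ 0.1532588  -0.00510815 -0.98817288] 466.5826423338461
{'t': 0.1, 'joints': array([ 1.01749179e+00,  5.28380058e-01,  1.43378452e+00, -2.26035656e-05,
        1.18138892e+00, -1.78484041e-01]), 'joint_vel': array([-7.23139088e-04, -2.52472434e-03, -3.72004494e-03,  3.97371264e-05,
       -5.19935235e-04, -1.14654676e-03]), 'tau': array([ 9.22555387e-05, -4.40990174e+01, -1.77151126e+01,  6.35213591e-02,
        5.34217141e-02, -6.35743345e-05]), 'position': array([0.22844828, 0.58107548, 0.23866195]), 'eef_rot': array([-3.41020394e-04,  1.86310803e-01,  9.82490368e-01, -9.19261997e-04]), 'contact_force': array([-0.23493578,  0.07885604,  0.6283955 ]), 'torque': array([ 0.00194098, -0.00587808,  0.01573802]), 'opening': 1.0011097790971772}
```

View pics/scene0.png

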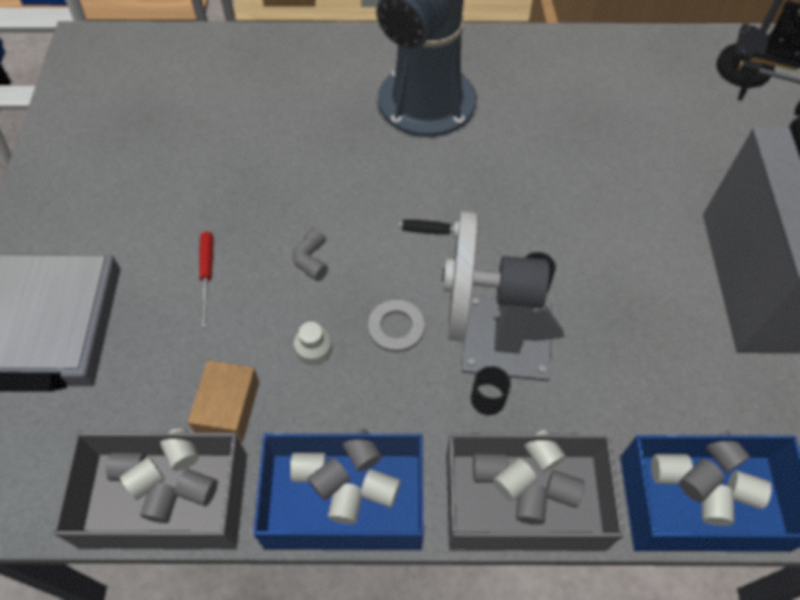

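View pics/top0.png

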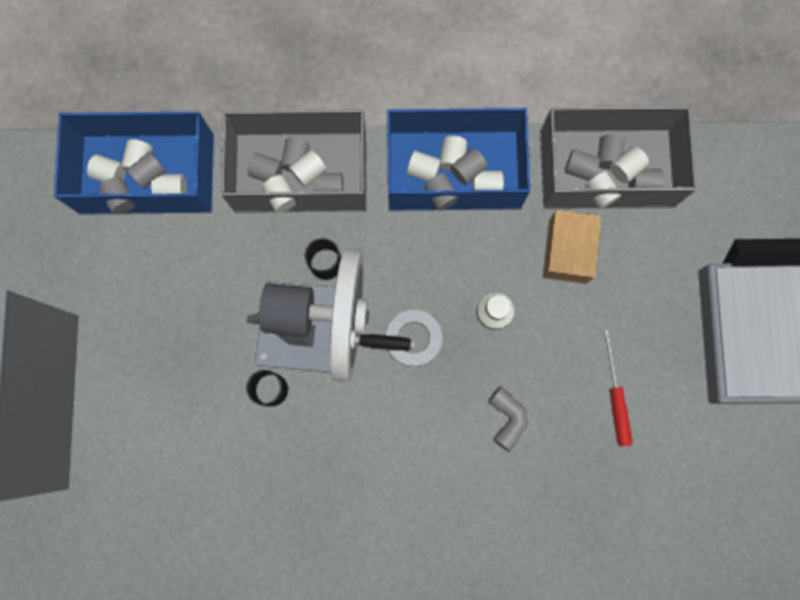

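The scene view shows the black handle at (402–452, 226), the light wheel disc at about (465, 275), and the stand to its right. The top view shows the handle at (358–412, 342), the disc at about (347, 315), and the flange under the handle's circle.

```bash
cat > seg.py <<'E'
from h import *
def seg(n,c,hbox,wbox,dbg=None):
    im=c['color']; hsv=cv2.cvtColor(im,cv2.COLOR_BGR2HSV)
    def big(m,b):
        z=np.zeros_like(m); z[b[1]:b[3],b[0]:b[2]]=m[b[1]:b[3],b[0]:b[2]]
        k,l,s,_=cv2.connectedComponentsWithStats(z); return (l==1+np.argmax(s[1:,4])).astype(np.uint8)
    h=big((hsv[...,2]<55).astype(np.uint8),hbox); w=big((hsv[...,2]>140).astype(np.uint8),wbox)
    return h,w
def axis(m):
    p=np.argwhere(m)[:,::-1].astype(np.float32); mu,ev=cv2.PCACompute(p,None)[:2]; d=(p-mu)@ev[0]
    return mu[0],ev[0],mu[0]+ev[0]*d.min(),mu[0]+ev[0]*d.max(),len(p)
E
python3 - <<'E'
from seg import *
B={'scene':((250,135,296,155),(275,130,310,222)),'top':((226,208,268,228),(205,155,240,246))}
R={}
tiles=[]
for n in B:
    c=np.load(f'{n}0.npy',allow_pickle=True).item(); h,w=seg(n,c,*B[n])
    R[n]=(c,axis(h),w); print(n,axis(h)); 
    hull=cv2.convexHull(np.argwhere(w)[:,::-1].astype(np.int32)); print('wheel rect',cv2.minAreaRect(hull), 'ell',cv2.fitEllipse(hull))
    im=c['color'].copy(); im[h>0]=(0,0,255); im[w>0]=(0,im[w>0][:,1],0)
    x0,y0,x1,y1=(235,110,365,245) if n=='scene' else (150,140,290,265)
    tiles.append(cv2.resize(im[y0:y1,x0:x1],(400,400),interpolation=cv2.INTER_NEAREST))
cv2.imwrite('pics/seg.png',np.hstack(tiles))
(c1,a1,w1),(c2,a2,w2)=R['scene'],R['top']
def plane(c,a):
    o,d1=ray(c,*a[2]);_,d2=ray(c,*a[3]); return np.cross(d1,d2)
ax=np.cross(plane(c1,a1),plane(c2,a2)); ax/=np.linalg.norm(ax); print('axis',ax)
# ends: free end / wheel end
for e1 in (2,3):
  for e2 in (2,3): print(e1,e2,tri(ray(c1,*a1[e1]),ray(c2,*a2[e2])))
E
```

```text
scene (array([271.96066, 144.86517], dtype=float32), array([0.9964985 , 0.08361062], dtype=float32), array([258.10883, 143.70294], dtype=float32), array([286.16306, 146.05681], dtype=float32), 178)
wheel rect ((297.0, 168.0), (66.0, 24.0), 90.0) ell ((297.3707580566406, 167.86923217773438), (24.894636154174805, 67.32377624511719), 3.745149850845337)Traceback (most recent call last):
  File "<stdin>", line 9, in <module>
ValueError: setting an array element with a sequence. The requested array has an inhomogeneous shape after 1 dimensions. The detected shape was (3,) + inhomogeneous part.
```

```bash
cat > m1.py <<'E'
from seg import *
B={'scene':((250,135,296,155),(275,130,310,222)),'top':((226,208,268,228),(205,155,240,246))}
R={}
tiles=[]
for n in B:
    c=np.load(f'{n}0.npy',allow_pickle=True).item(); h,w=seg(n,c,*B[n])
    R[n]=(c,axis(h),w); print(n,*axis(h)[2:]); 
    w=cv2.morphologyEx(w,cv2.MORPH_OPEN,np.ones((5,3),np.uint8)); hull=cv2.convexHull(np.argwhere(w)[:,::-1].astype(np.int32)); print('wheel rect',cv2.minAreaRect(hull), 'ell',cv2.fitEllipse(hull))
    im=c['color'].copy(); im[...,2][h>0]=255; im[...,0][w>0]=0
    x0,y0,x1,y1=(235,110,365,245) if n=='scene' else (150,140,285,275)
    tiles.append(cv2.resize(im[y0:y1,x0:x1],(400,400),interpolation=cv2.INTER_NEAREST))
cv2.imwrite('pics/seg.png',np.hstack(tiles))
(c1,a1,w1),(c2,a2,w2)=R['scene'],R['top']
def plane(c,a):
    o,d1=ray(c,*a[2]);_,d2=ray(c,*a[3]); return np.cross(d1,d2)
ax=np.cross(plane(c1,a1),plane(c2,a2)); ax/=np.linalg.norm(ax); print('axis',ax)
for e1 in (2,3):
  for e2 in (2,3): print(e1,e2,tri(ray(c1,*a1[e1]),ray(c2,*a2[e2])))
E
python3 m1.py
```

```text
scene [258.10883 143.70294] [286.16306 146.05681] 178
wheel rect ((297.0, 168.0), (64.0, 24.0), 90.0) ell ((297.37249755859375, 167.45103454589844), (25.06391143798828, 66.24830627441406), 4.33776330947876)
top [230.15744 217.26996] [261.26385 220.10077] 215
wheel rect ((222.0, 198.5), (87.0, 34.0), 90.0) ell ((222.0009765625, 195.40316772460938), (37.89059829711914, 97.7376937866211), 10.181445121765137)
axis [0.104721   0.99446118 0.00897097]
2 2 (array([ 0.51783507, -0.01572221,  0.26202334]), np.float64(0.06816772385640558))
2 3 (array([ 0.51049467, -0.04969712,  0.24764503]), np.float64(5.792230255217347e-05))
3 2 (array([0.51765611, 0.01767243, 0.2485627 ]), np.float64(0.0027775314748012168))
3 3 (array([ 0.51395009, -0.01670791,  0.24837187]), np.float64(0.06639425473017899))
```

View pics/seg.png

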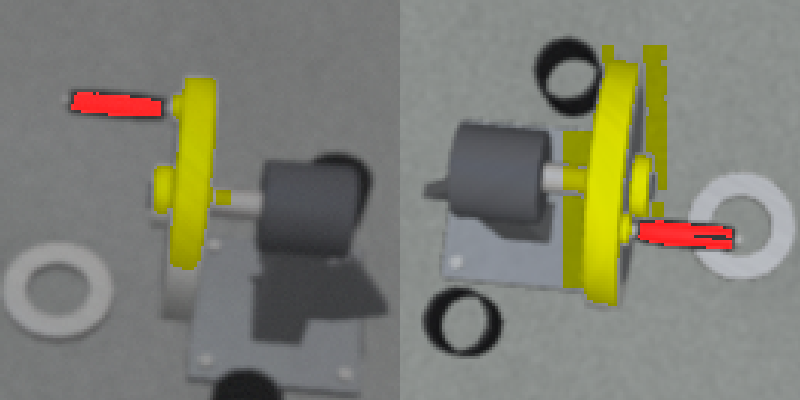

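The segmented crops show the handle and disc cleanly. The boss front is at about (157,188) in the left crop and (652,177) in the right crop, and a plate edge runs (445,277)–(583,287). I'll check hub and yaw with these.

```bash
python3 - <<'E'
from h import *
s=np.load('scene0.npy',allow_pickle=True).item();t=np.load('top0.npy',allow_pickle=True).item()
S=lambda u,v:(235+u*.325,110+v*.325); T=lambda u,v:(150+(u-400)*.3375,140+v*.3375)
print('boss',tri(ray(s,*S(155,188)),ray(t,*T(652,177))))
a,b=onz(t,*T(445,277),.01),onz(t,*T(583,287),.01); print('plate edge top',a,b,np.degrees(np.arctan2(*(a-b)[:2])))
a,b=onz(s,*S(186,378),.01),onz(s,*S(360,387),.01); print('plate edge scene',a,b,np.degrees(np.arctan2(*(b-a)[:2])))
# expected hub
y=np.array([.105,.9945,0]);x=np.array([.9945,-.105,0]);m=np.array([.514,-.016,.248])
al=np.arcsin((m[2]-.19)/.075); hub=m+x*.075*np.cos(al); hub[2]=.19
print('hub',hub,'boss exp',hub+y*.032)
for n,c in(('s',s),('t',t)):
  P=[hub+y*.032,hub+y*.05+[0,0,.1],hub+y*.05-[0,0,.1],hub+y*.05+x*.1,hub+y*.05-x*.1]
  q=proj(c,P); o=np.array([235,110]) if n=='s' else np.array([150,140]); k=.325 if n=='s' else .3375
  print(n,((q-o)/k).round(0).tolist())
# flange
print('flange',onz(t,*T(741,225),.014),onz(s,*S(57,291),.014))
E
```

```text
boss (array([0.56311224, 0.01238559, 0.21053661]), np.float64(0.005729776620202294))
plate edge top [0.50526213 0.2082045  0.01      ] [0.4942339  0.08186928 0.01      ] 4.988896167864136
plate edge scene [0.62963599 0.05117297 0.01      ] [0.63763773 0.20123167 0.01      ] 3.0523548061963557
hub [ 0.56128845 -0.02099275  0.19      ] boss exp [0.56464845 0.01083125 0.19      ]
s [[148.0, 204.0], [180.0, 133.0], [163.0, 269.0], [161.0, 319.0], [180.0, 103.0]]
t [[251.0, 179.0], [221.0, 155.0], [236.0, 195.0], [241.0, 55.0], [216.0, 303.0]]
flange [ 0.54876122 -0.0636269   0.014     ] [ 0.54631318 -0.06114461  0.014     ]
```

```bash
python3 - <<'E'
from h import *
s=np.load('scene0.npy',allow_pickle=True).item();t=np.load('top0.npy',allow_pickle=True).item()
A=s['color'][130:225,250:345];B=t['color'][150:245,190:285]
A,B=[cv2.resize(np.clip(i*1.3,0,255).astype(np.uint8),(400*1,400),interpolation=cv2.INTER_CUBIC) for i in(A,B)]
cv2.imwrite('pics/z.png',np.hstack([A,B]))
for z in(.18,.19,.2,.21): print(z,onz(s,235+155*.325,110+188*.325,z),onz(t,150+252*.3375,140+177*.3375,z))
E
```

```text
0.18 [0.54349696 0.01743776 0.18      ] [0.56789963 0.01080305 0.18      ]
0.19 [0.54992597 0.01672298 0.19      ] [0.56629033 0.01038293 0.19      ]
0.2 [0.55635498 0.01600821 0.2       ] [0.56468103 0.00996281 0.2       ]
0.21 [0.56278399 0.01529343 0.21      ] [0.56307172 0.00954269 0.21      ]
```

View pics/z.png

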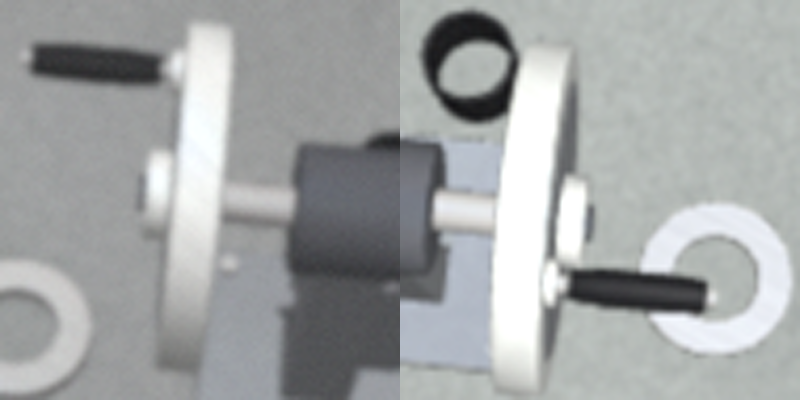

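The picture puts the boss front at about (150,194) in the left half and the dark spindle end at (590,222) in the right half. The hub therefore sits near (0.560, -0.021, 0.19) with yaw about -6°, which agrees with the handle's height and angle. Now I'll approach high.

Request:
move_arm(rows="1 0 0 0.3 0 0 0; 1 0 0 0.6 0 0 0; 1 0.44 -0.96 0.64 0 0 -0.1; 1 0.44 -0.96 0.64 0 0 -0.1; 1 0.44 -0.96 0.64 0 0 -0.1; 1 0.44 -0.96 0.64 0 0 -0.1; 1 0.44 -0.96 0.64 0 0 -0.1; 1 0.44 -0.96 0.64 0 0 -0.1; 1 0.44 -0.96 0.64 0 0 -0.1", squeeze=20)

```text
t: 1.0
position: [0.3399, 0.3395, 0.4002]
eef_rot: [0.001, 0.483, 0.876, 0.0]
contact_force: [-0.4, -0.2, 0.5]
opening: 1.001
```

Request:
move_arm(rows="1 0.4 -0.88 0 0 0 -0.06; 1 0.4 -0.88 0 0 0 -0.06; 1 0.4 -0.88 0 0 0 -0.06; 1 0.4 -0.88 0 0 0 -0.06; 1 0.4 -0.88 0 0 0 -0.06; 1 0.4 -0.88 0 0 0 -0.06")

```text
t: 1.6
position: [0.4409, 0.1186, 0.3988]
eef_rot: [0.0, 0.639, 0.769, -0.001]
contact_force: [-0.1, 1.0, 0.8]
opening: 0.999
```

Request:
move_arm(rows="1 0.29 -0.624 0 0 0 -0.047; 1 0.29 -0.624 0 0 0 -0.047; 1 0.29 -0.624 0 0 0 -0.047; 1 0.29 -0.624 0 0 0 -0.047; 1 0.29 -0.624 0 0 0 -0.047; 1 0.29 -0.624 0 0 0 -0.047")

```text
t: 2.2
position: [0.511, -0.0328, 0.3987]
eef_rot: [-0.001, 0.743, 0.669, -0.0]
contact_force: [0.1, -0.2, 0.2]
opening: 0.999
```

```bash
python3 - <<'E'
from h import *
from scipy.spatial.transform import Rotation as Ro
s=bot.sense();q=s['eef_rot'];R=Ro.from_quat(np.r_[q[1:],q[0]]).as_matrix();print(s['t'],s['position'],s['joints'],'\n',R)
E
```

```text
2.2 [ 0.51095887 -0.03276914  0.39871801] [-2.83351162e-01  2.15581274e-01  1.47852085e+00  1.35760348e-03
  1.45001910e+00 -1.79648347e-01] 
 [[ 0.10368325  0.99460825 -0.00205084]
 [ 0.99460878 -0.10367918  0.00200086]
 [ 0.00177745 -0.00224724 -0.9999959 ]]
```

Request:
move_arm(rows="1 0 0 -0.2 0 0 0; 1 0 0 -0.4 0 0 0; 1 0 0 -0.5 0 0 0; 1 0 0 -0.57 0 0 0; 1 0 0 -0.61 0 0 0; 1 0 0 -0.616 0 0 0; 1 0 0 -0.616 0 0 0")

```text
t: 2.9
position: [0.5116, -0.0335, 0.2462]
eef_rot: [0.0, 0.743, 0.67, 0.0]
contact_force: [-0.2, 0.0, 1.1]
opening: 1.001
```

Request:
move_arm(rows="0 0 0 0 0 0 0; 0 0 0 0 0 0 0; 0 0 0 0 0 0 0; 0 0 0 0 0 0 0; 0 0 0 0 0 0 0; 0 0 0 0 0 0 0; 0 0 0 0 0 0 0; 0 0 0 0 0 0 0; 0 0 0 0 0 0 0; 0 0 0 0 0 0 0", squeeze=25)

```text
t: 3.9
position: [0.513, -0.0346, 0.2459]
eef_rot: [0.002, 0.743, 0.669, 0.001]
contact_force: [4.9, 0.5, -1.6]
opening: 0.219
```

```bash
python3 - <<'E'
from h import *
s=cam('scene');t=cam('top')
A=s['color'][100:230,225:355];B=t['color'][120:250,170:300]
cv2.imwrite('pics/g.png',np.hstack([cv2.resize(i,(400,400),interpolation=cv2.INTER_CUBIC) for i in(A,B)])); print(bot.sense())
E
```

```text
{'t': 4.0, 'joints': array([-2.85396297e-01,  3.69106054e-01,  1.70286672e+00,  8.01176886e-04,
        1.06562514e+00, -1.80880863e-01]), 'joint_vel': array([ 0.00138451, -0.00124835, -0.00023389, -0.00183216,  0.00168543,
       -0.00010883]), 'tau': array([-2.97452454e-01, -3.58239484e+01, -1.38156688e+01, -3.56338089e-01,
        1.41384020e+00, -8.94204306e-03]), 'position': array([ 0.51300161, -0.03462776,  0.24587571]), 'eef_rot': array([0.00151634, 0.74320419, 0.6690616 , 0.00134661]), 'contact_force': array([ 5.55181335,  1.09408334, -1.36615739]), 'torque': array([-0.01439457, -0.7703732 ,  0.05613729]), 'opening': 0.2142857670595562}
```

View pics/g.png

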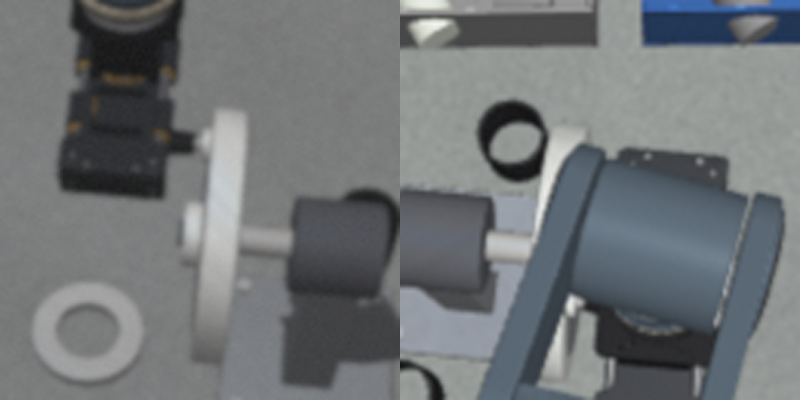

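The gripper holds the handle near its outer end with a gap to the wheel. The blue forearm's fork at (480–780, 150–330) overlaps the wheel in the top view. I'll check wrist height before going low.

```bash
python3 - <<'E'
from h import *
s=cam('scene');t=cam('top')
A=s['color'][0:200,180:380];B=t['color'][120:320,150:350]
cv2.imwrite('pics/w.png',np.hstack([cv2.resize(i,(400,400),interpolation=cv2.INTER_CUBIC) for i in(A,B)]))
q=np.array([[.52838,1.43378,.23866],[.21558,1.47852,.39872],[.36911,1.70287,.24588]])
M=np.c_[np.ones(3),np.cos(q[:,0]),np.cos(q[:,0]+q[:,1])]; h,L1,L2=np.linalg.solve(M,q[:,2]); print('h-Lt,L1,L2',h,L1,L2)
P=np.array([[.22845,.58108],[.51096,-.03277],[.513,-.03463]])
r=np.hypot(*P.T); rr=L1*np.sin(q[:,0])+L2*np.sin(q[:,0]+q[:,1]); print(r,rr,np.sqrt(np.maximum(r**2-rr**2,0)), r*np.sin(np.arctan2(P[:,1],P[:,0])-np.array([1.0175,-.28335,-.2854])))
E
```

```text
h-Lt,L1,L2 -0.1536212977976472 0.6097680660162358 0.3521557809974662
[0.62437438 0.51200976 0.51416752] [0.63293458 0.47992007 0.5288412 ] [0.         0.17841167 0.        ] [0.11098983 0.11138767 0.1112015 ]
```

View pics/w.png

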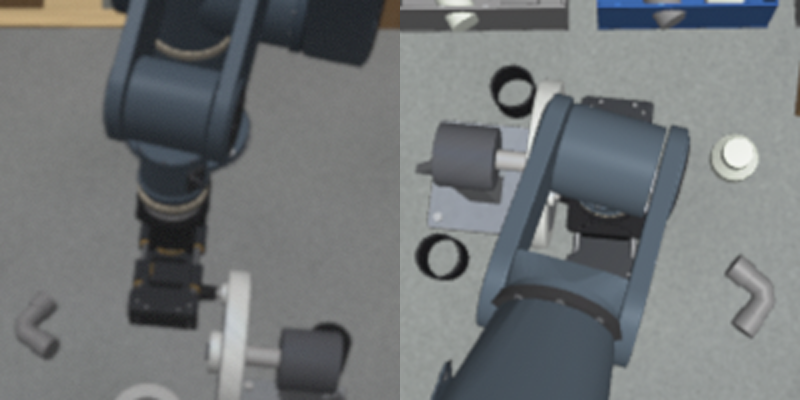

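The wide crop shows the wrist fork at (105–250, 60–170) in the left half, far above the wheel rim at (235, 270). I'll compute its height and generate circle rows.

```bash
cat > gen.py <<'E'
import numpy as np, json, sys, os
H=np.array([.5595,-.0392,.190]); X=np.array([.9945,-.105,0]); R=.075
def tgt(th): return H+R*(np.cos(th)*X+np.sin(th)*np.array([0,0,1]))-[0,0,.002]
def gen(c,t0,t1,n=10,hold=0):
    rows=[]
    for k in list(range(1,n+1))+[n]*hold:
        d=np.round((tgt(np.radians(t0+(t1-t0)*k/n))-c)/.25,3); rows.append('0 %g %g %g 0 0 0'%tuple(d))
    return '; '.join(rows), c+d*.25
if __name__=='__main__':
    c=np.array(json.load(open('cmd.json'))) if os.path.exists('cmd.json') else np.array([.5115,-.034,.246])
    a=[float(v) for v in sys.argv[1:]]
    for t0,t1 in zip(a,a[1:]):
        r,c=gen(c,t0,t1); print(t1,r)
    json.dump(c.tolist(),open('cmd.json','w'))
E
python3 gen.py 129 153; python3 -c "
from h import *
c=np.load('scene0.npy',allow_pickle=True).item()
for z in(.3,.4,.45,.5,.55,.6):print(z,(proj(c,[.513,-.034,z])[0]-[180,0])*2)"
```

```text
153.0 0 -0.005 0 -0.007 0 0 0; 0 -0.015 0.001 -0.015 0 0 0; 0 -0.023 0.002 -0.024 0 0 0; 0 -0.032 0.003 -0.034 0 0 0; 0 -0.04 0.004 -0.043 0 0 0; 0 -0.048 0.004 -0.053 0 0 0; 0 -0.055 0.005 -0.063 0 0 0; 0 -0.062 0.006 -0.074 0 0 0; 0 -0.068 0.007 -0.085 0 0 0; 0 -0.074 0.007 -0.096 0 0 0
0.3 [170.27887344 261.89631099]
0.4 [171.94424766 202.84502545]
0.45 [172.89099392 169.27504272]
0.5 [173.9283316  132.49284502]
0.55 [175.06991671  92.01421424]
0.6 [176.33229518  47.25246012]
```

Request:
move_arm(rows="0 -0.005 0 -0.007 0 0 0; 0 -0.015 0.001 -0.015 0 0 0; 0 -0.023 0.002 -0.024 0 0 0; 0 -0.032 0.003 -0.034 0 0 0; 0 -0.04 0.004 -0.043 0 0 0; 0 -0.048 0.004 -0.053 0 0 0; 0 -0.055 0.005 -0.063 0 0 0; 0 -0.062 0.006 -0.074 0 0 0; 0 -0.068 0.007 -0.085 0 0 0; 0 -0.074 0.007 -0.096 0 0 0", squeeze=40)

```text
t: 5.1
position: [0.4915, -0.0323, 0.2226]
eef_rot: [-0.001, 0.743, 0.669, -0.001]
contact_force: [-2.9, 0.8, 8.1]
opening: 0.211
```

```bash
python3 gen.py 153 177 201 225; python3 -c "
from h import *
s=bot.sense();print(s['t'],s['position'],s['contact_force'],s['torque'],s['opening'])"
```

```text
177.0 0 -0.005 0.001 -0.011 0 0 0; 0 -0.01 0.001 -0.023 0 0 0; 0 -0.015 0.002 -0.034 0 0 0; 0 -0.019 0.002 -0.046 0 0 0; 0 -0.022 0.003 -0.058 0 0 0; 0 -0.025 0.003 -0.071 0 0 0; 0 -0.028 0.003 -0.083 0 0 0; 0 -0.03 0.003 -0.095 0 0 0; 0 -0.031 0.004 -0.108 0 0 0; 0 -0.032 0.004 -0.12 0 0 0
201.0 0 -0 -0 -0.013 0 0 0; 0 -0 -0 -0.025 0 0 0; 0 0 -0 -0.038 0 0 0; 0 0.002 -0.001 -0.05 0 0 0; 0 0.003 -0.001 -0.063 0 0 0; 0 0.006 -0.001 -0.075 0 0 0; 0 0.008 -0.001 -0.088 0 0 0; 0 0.011 -0.002 -0.1 0 0 0; 0 0.015 -0.002 -0.112 0 0 0; 0 0.019 -0.002 -0.124 0 0 0
225.0 0 0.005 -0.001 -0.011 0 0 0; 0 0.01 -0.001 -0.023 0 0 0; 0 0.016 -0.002 -0.034 0 0 0; 0 0.022 -0.003 -0.045 0 0 0; 0 0.029 -0.003 -0.055 0 0 0; 0 0.036 -0.004 -0.066 0 0 0; 0 0.043 -0.005 -0.076 0 0 0; 0 0.051 -0.006 -0.086 0 0 0; 0 0.059 -0.007 -0.095 0 0 0; 0 0.068 -0.008 -0.104 0 0 0
5.1 [ 0.49150978 -0.03233766  0.22257007] [-2.8525927   0.80348764  8.06275237] [0.08552557 0.47012621 0.03540565] 0.21149441827872467
```

Request:
move_arm(rows="0 -0.005 0.001 -0.011 0 0 0; 0 -0.01 0.001 -0.023 0 0 0; 0 -0.015 0.002 -0.034 0 0 0; 0 -0.019 0.002 -0.046 0 0 0; 0 -0.022 0.003 -0.058 0 0 0; 0 -0.025 0.003 -0.071 0 0 0; 0 -0.028 0.003 -0.083 0 0 0; 0 -0.03 0.003 -0.095 0 0 0; 0 -0.031 0.004 -0.108 0 0 0; 0 -0.032 0.004 -0.12 0 0 0")

```text
t: 6.1
position: [0.4812, -0.0312, 0.1911]
eef_rot: [-0.003, 0.743, 0.67, -0.003]
contact_force: [-4.9, -0.2, 3.8]
opening: 0.213
```

Request:
move_arm(rows="0 0 0 -0.013 0 0 0; 0 0 0 -0.025 0 0 0; 0 0 0 -0.038 0 0 0; 0 0.002 -0.001 -0.05 0 0 0; 0 0.003 -0.001 -0.063 0 0 0; 0 0.006 -0.001 -0.075 0 0 0; 0 0.008 -0.001 -0.088 0 0 0; 0 0.011 -0.002 -0.1 0 0 0; 0 0.015 -0.002 -0.112 0 0 0; 0 0.019 -0.002 -0.124 0 0 0")

```text
t: 7.1
position: [0.485, -0.0316, 0.1593]
eef_rot: [-0.004, 0.743, 0.67, -0.004]
contact_force: [-6.4, -1.7, -0.1]
opening: 0.216
```

Request:
move_arm(rows="0 0.005 -0.001 -0.011 0 0 0; 0 0.01 -0.001 -0.023 0 0 0; 0 0.016 -0.002 -0.034 0 0 0; 0 0.022 -0.003 -0.045 0 0 0; 0 0.029 -0.003 -0.055 0 0 0; 0 0.036 -0.004 -0.066 0 0 0; 0 0.043 -0.005 -0.076 0 0 0; 0 0.051 -0.006 -0.086 0 0 0; 0 0.059 -0.007 -0.095 0 0 0; 0 0.068 -0.008 -0.104 0 0 0")

```text
t: 8.1
position: [0.5012, -0.0333, 0.1327]
eef_rot: [-0.005, 0.743, 0.67, -0.004]
contact_force: [-5.4, -2.0, -3.8]
opening: 0.213
```

```bash
sed -i 's/gen(c,t0,t1)/gen(c,t0,t1,6)/' gen.py; python3 gen.py 225 249 273 297 321 345 369 
```

```text
249.0 0 0.015 -0.001 -0.014 0 0 0; 0 0.031 -0.003 -0.028 0 0 0; 0 0.049 -0.005 -0.04 0 0 0; 0 0.066 -0.007 -0.05 0 0 0; 0 0.085 -0.008 -0.06 0 0 0; 0 0.104 -0.011 -0.068 0 0 0
273.0 0 0.02 -0.002 -0.007 0 0 0; 0 0.04 -0.004 -0.012 0 0 0; 0 0.06 -0.006 -0.016 0 0 0; 0 0.081 -0.008 -0.019 0 0 0; 0 0.102 -0.01 -0.02 0 0 0; 0 0.123 -0.012 -0.02 0 0 0
297.0 0 0.02 -0.003 0.002 0 0 0; 0 0.041 -0.005 0.006 0 0 0; 0 0.061 -0.007 0.01 0 0 0; 0 0.081 -0.009 0.016 0 0 0; 0 0.101 -0.011 0.024 0 0 0; 0 0.119 -0.013 0.033 0 0 0
321.0 0 0.019 -0.002 0.01 0 0 0; 0 0.036 -0.004 0.021 0 0 0; 0 0.053 -0.006 0.034 0 0 0; 0 0.068 -0.007 0.048 0 0 0; 0 0.083 -0.009 0.062 0 0 0; 0 0.097 -0.01 0.078 0 0 0
345.0 0 0.012 -0.002 0.017 0 0 0; 0 0.024 -0.003 0.034 0 0 0; 0 0.034 -0.004 0.053 0 0 0; 0 0.043 -0.005 0.072 0 0 0; 0 0.05 -0.006 0.091 0 0 0; 0 0.056 -0.006 0.111 0 0 0
369.0 0 0.005 -0.001 0.021 0 0 0; 0 0.008 -0.001 0.041 0 0 0; 0 0.01 -0.001 0.062 0 0 0; 0 0.01 -0.001 0.083 0 0 0; 0 0.009 -0.001 0.104 0 0 0; 0 0.007 -0.001 0.125 0 0 0
```

Request:
move_arm(rows="0 0.015 -0.001 -0.014 0 0 0; 0 0.031 -0.003 -0.028 0 0 0; 0 0.049 -0.005 -0.04 0 0 0; 0 0.066 -0.007 -0.05 0 0 0; 0 0.085 -0.008 -0.06 0 0 0; 0 0.104 -0.011 -0.068 0 0 0")

```text
t: 8.7
position: [0.527, -0.0361, 0.1149]
eef_rot: [-0.005, 0.743, 0.67, -0.004]
contact_force: [-4.7, -1.2, -8.1]
opening: 0.216
```

Request:
move_arm(rows="0 0.02 -0.002 -0.007 0 0 0; 0 0.04 -0.004 -0.012 0 0 0; 0 0.06 -0.006 -0.016 0 0 0; 0 0.081 -0.008 -0.019 0 0 0; 0 0.102 -0.01 -0.02 0 0 0; 0 0.123 -0.012 -0.02 0 0 0")

```text
t: 9.3
position: [0.5618, -0.0399, 0.1099]
eef_rot: [-0.002, 0.743, 0.669, -0.002]
contact_force: [0.1, -3.5, -25.3]
opening: 0.212
```

Request:
move_arm(rows="0 0.02 -0.003 0.002 0 0 0; 0 0.041 -0.005 0.006 0 0 0; 0 0.061 -0.007 0.01 0 0 0; 0 0.081 -0.009 0.016 0 0 0; 0 0.101 -0.011 0.024 0 0 0; 0 0.119 -0.013 0.033 0 0 0")

```text
t: 9.9
position: [0.5968, -0.0437, 0.1221]
eef_rot: [0.003, 0.743, 0.669, 0.003]
contact_force: [4.4, -0.9, -14.5]
opening: 0.214
```

Request:
move_arm(rows="0 0.019 -0.002 0.01 0 0 0; 0 0.036 -0.004 0.021 0 0 0; 0 0.053 -0.006 0.034 0 0 0; 0 0.068 -0.007 0.048 0 0 0; 0 0.083 -0.009 0.062 0 0 0; 0 0.097 -0.01 0.078 0 0 0")

```text
t: 10.5
position: [0.6162, -0.0457, 0.1408]
eef_rot: [-0.001, 0.743, 0.669, -0.001]
contact_force: [-2.2, -2.9, -5.9]
opening: 0.213
```

Request:
move_arm(rows="0 0.012 -0.002 0.017 0 0 0; 0 0.024 -0.003 0.034 0 0 0; 0 0.034 -0.004 0.053 0 0 0; 0 0.043 -0.005 0.072 0 0 0; 0 0.05 -0.006 0.091 0 0 0; 0 0.056 -0.006 0.111 0 0 0")

```text
t: 11.1
position: [0.6281, -0.0469, 0.1674]
eef_rot: [-0.003, 0.743, 0.669, -0.003]
contact_force: [-6.6, -2.5, -7.2]
opening: 0.21
```

Request:
move_arm(rows="0 0.005 -0.001 0.021 0 0 0; 0 0.008 -0.001 0.041 0 0 0; 0 0.01 -0.001 0.062 0 0 0; 0 0.01 -0.001 0.083 0 0 0; 0 0.009 -0.001 0.104 0 0 0; 0 0.007 -0.001 0.125 0 0 0")

```text
t: 11.7
position: [0.6288, -0.047, 0.1974]
eef_rot: [-0.004, 0.743, 0.669, -0.004]
contact_force: [-6.0, -2.9, -11.5]
opening: 0.215
```

```bash
python3 gen.py 9 33 57 81 105 129 
```

```text
33.0 0 -0.004 0.001 0.02 0 0 0; 0 -0.01 0.001 0.041 0 0 0; 0 -0.016 0.002 0.061 0 0 0; 0 -0.025 0.003 0.08 0 0 0; 0 -0.034 0.004 0.098 0 0 0; 0 -0.045 0.005 0.116 0 0 0
57.0 0 -0.012 0.001 0.018 0 0 0; 0 -0.025 0.002 0.034 0 0 0; 0 -0.039 0.004 0.049 0 0 0; 0 -0.054 0.006 0.063 0 0 0; 0 -0.07 0.007 0.077 0 0 0; 0 -0.088 0.009 0.089 0 0 0
81.0 0 -0.017 0.002 0.01 0 0 0; 0 -0.036 0.004 0.02 0 0 0; 0 -0.055 0.006 0.028 0 0 0; 0 -0.075 0.008 0.035 0 0 0; 0 -0.095 0.01 0.04 0 0 0; 0 -0.115 0.012 0.044 0 0 0
105.0 0 -0.021 0.002 0.003 0 0 0; 0 -0.042 0.005 0.004 0 0 0; 0 -0.063 0.007 0.004 0 0 0; 0 -0.083 0.009 0.002 0 0 0; 0 -0.104 0.011 -0.002 0 0 0; 0 -0.124 0.013 -0.006 0 0 0
129.0 0 -0.02 0.002 -0.006 0 0 0; 0 -0.04 0.005 -0.014 0 0 0; 0 -0.058 0.007 -0.023 0 0 0; 0 -0.077 0.008 -0.033 0 0 0; 0 -0.094 0.01 -0.044 0 0 0; 0 -0.111 0.012 -0.057 0 0 0
```

```bash
cat > data.py <<'E'
import numpy as np
# x,y,z,fx,fy,fz,dir
D=[[.4915,-.0323,.2226,-2.9,.8,8.1,1],[.4812,-.0312,.1911,-4.9,-.2,3.8,1],[.485,-.0316,.1593,-6.4,-1.7,-.1,1],[.5012,-.0333,.1327,-5.4,-2,-3.8,1],[.527,-.0361,.1149,-4.7,-1.2,-8.1,1],[.5618,-.0399,.1099,.1,-3.5,-25.3,1],[.5968,-.0437,.1221,4.4,-.9,-14.5,1],[.6162,-.0457,.1408,-2.2,-2.9,-5.9,1],[.6281,-.0469,.1674,-6.6,-2.5,-7.2,1],[.6288,-.047,.1974,-6,-2.9,-11.5,1]]
E
cat > fit.py <<'E'
import numpy as np
from data import D
from scipy.optimize import least_squares
D=np.array(D,float); X=np.array([.9945,-.105,0])
u=D[:,:3]@X; z=D[:,2]
r=least_squares(lambda p:np.hypot(u-p[0],z-p[1])-.075,[.56,.187]); u0,z0=r.x
print('centre u,z',u0,z0,'x at y=-.0392',(u0-.105*.0392)/.9945,'res mm',(r.fun*1e3).round(1))
th=np.arctan2(z-z0,u-u0); fu=D[:,3:6]@X; fz=D[:,5]
T=.075*(-np.sin(th)*(-fu)+np.cos(th)*(-fz))  # torque by tool on wheel, ccw in (x,z)
rad=np.cos(th)*fu+np.sin(th)*fz
# T = drag*dir + A*cos(th+b) : gravity load of weight at angle th+b
M=np.c_[D[:,6],np.cos(th),-np.sin(th)]
p,res,*_=np.linalg.lstsq(M,T,rcond=None); A=np.hypot(p[1],p[2]); b=np.degrees(np.arctan2(p[2],p[1]))
print('drag',p[0],'A',A,'offset deg',b,'handle target deg',(-90-b)%360,'rms',np.std(T-M@p))
for a in zip(np.degrees(th)%360,T,M@p,rad): print(np.round(a,3))
E
python3 fit.py
cat > cmd.json <<'E'
[0.0,0,0]
E
python3 - <<'E'
import json,sys
sys.path.insert(0,'.')
from gen import *
c=tgt(np.radians(225)); 
for a in range(225,369,24): c=gen(c,a,a+24,6)[1]
print(c)
E
```

```text
centre u,z 0.556462566072727 0.1843477769581986 x at y=-.0392 0.5554012730746375 res mm [-0.2 -0.1  0.1  0.1  0.1 -0.3 -0.1  0.1  0.  -0. ]
drag 0.4639630541228649 A 0.41071459232883367 offset deg -54.1620625705824 handle target deg 324.1620625705824 rms 0.016803299594674127
[149.241   0.408   0.428   6.693]
[174.83    0.251   0.254   5.175]
[1.9948e+02 1.4800e-01 1.2600e-01 5.8660e+00]
[2.23449e+02 5.90000e-02 6.00000e-02 6.36000e+00]
[2.47638e+02 8.40000e-02 6.50000e-02 9.22100e+00]
[2.74942e+02 1.29000e-01 1.53000e-01 2.52460e+01]
[303.782   0.326   0.321  14.537]
[324.542   0.442   0.467   1.889]
[346.948   0.633   0.623  -4.512]
[10.028  0.775  0.759 -7.578]
[ 0.63325867 -0.04688153  0.19971699]
```

```bash
sed -i 's/^H=.*R=/H=np.array([.5556,-.0392,.1865]); X=np.array([.9945,-.105,0]); R=/' gen.py; echo '[0.63325867,-0.04688153,0.19971699]'>cmd.json; python3 gen.py 9 33 57 81 105 129 153
```

```text
33.0 0 -0.02 0 0.007 0 0 0; 0 -0.025 0.001 0.027 0 0 0; 0 -0.032 0.001 0.047 0 0 0; 0 -0.04 0.002 0.066 0 0 0; 0 -0.05 0.003 0.085 0 0 0; 0 -0.06 0.004 0.103 0 0 0
57.0 0 -0.012 0.002 0.017 0 0 0; 0 -0.025 0.003 0.033 0 0 0; 0 -0.04 0.004 0.048 0 0 0; 0 -0.055 0.006 0.063 0 0 0; 0 -0.071 0.008 0.076 0 0 0; 0 -0.088 0.01 0.088 0 0 0
81.0 0 -0.018 0.001 0.011 0 0 0; 0 -0.037 0.003 0.02 0 0 0; 0 -0.056 0.005 0.028 0 0 0; 0 -0.075 0.008 0.035 0 0 0; 0 -0.096 0.01 0.04 0 0 0; 0 -0.116 0.012 0.044 0 0 0
105.0 0 -0.021 0.002 0.003 0 0 0; 0 -0.041 0.004 0.004 0 0 0; 0 -0.062 0.006 0.004 0 0 0; 0 -0.083 0.009 0.002 0 0 0; 0 -0.104 0.011 -0.001 0 0 0; 0 -0.124 0.013 -0.006 0 0 0
129.0 0 -0.02 0.002 -0.006 0 0 0; 0 -0.039 0.004 -0.014 0 0 0; 0 -0.058 0.006 -0.023 0 0 0; 0 -0.076 0.008 -0.033 0 0 0; 0 -0.094 0.01 -0.044 0 0 0; 0 -0.11 0.012 -0.057 0 0 0
153.0 0 -0.016 0.001 -0.013 0 0 0; 0 -0.031 0.003 -0.028 0 0 0; 0 -0.044 0.004 -0.044 0 0 0; 0 -0.057 0.006 -0.061 0 0 0; 0 -0.068 0.007 -0.078 0 0 0; 0 -0.078 0.008 -0.097 0 0 0
```

Request:
move_arm(rows="0 -0.02 0 0.007 0 0 0; 0 -0.025 0.001 0.027 0 0 0; 0 -0.032 0.001 0.047 0 0 0; 0 -0.04 0.002 0.066 0 0 0; 0 -0.05 0.003 0.085 0 0 0; 0 -0.06 0.004 0.103 0 0 0")

```text
t: 12.3
position: [0.6178, -0.0459, 0.2253]
eef_rot: [-0.0, 0.743, 0.669, 0.0]
contact_force: [-0.0, 1.1, -13.0]
opening: 0.214
```

Request:
move_arm(rows="0 -0.012 0.002 0.017 0 0 0; 0 -0.025 0.003 0.033 0 0 0; 0 -0.04 0.004 0.048 0 0 0; 0 -0.055 0.006 0.063 0 0 0; 0 -0.071 0.008 0.076 0 0 0; 0 -0.088 0.01 0.088 0 0 0")

```text
t: 12.9
position: [0.596, -0.0436, 0.2472]
eef_rot: [0.0, 0.743, 0.669, 0.001]
contact_force: [4.3, 2.9, -15.6]
opening: 0.213
```

Request:
move_arm(rows="0 -0.018 0.001 0.011 0 0 0; 0 -0.037 0.003 0.02 0 0 0; 0 -0.056 0.005 0.028 0 0 0; 0 -0.075 0.008 0.035 0 0 0; 0 -0.096 0.01 0.04 0 0 0; 0 -0.116 0.012 0.044 0 0 0")

```text
t: 13.5
position: [0.5685, -0.0407, 0.2582]
eef_rot: [0.001, 0.743, 0.669, 0.002]
contact_force: [8.4, 3.1, -16.9]
opening: 0.211
```

Request:
move_arm(rows="0 -0.021 0.002 0.003 0 0 0; 0 -0.041 0.004 0.004 0 0 0; 0 -0.062 0.006 0.004 0 0 0; 0 -0.083 0.009 0.002 0 0 0; 0 -0.104 0.011 -0.001 0 0 0; 0 -0.124 0.013 -0.006 0 0 0")

```text
t: 14.1
position: [0.5409, -0.0377, 0.258]
eef_rot: [0.005, 0.743, 0.669, 0.005]
contact_force: [12.9, 5.4, -16.8]
opening: 0.218
```

Request:
move_arm(rows="0 -0.02 0.002 -0.006 0 0 0; 0 -0.039 0.004 -0.014 0 0 0; 0 -0.058 0.006 -0.023 0 0 0; 0 -0.076 0.008 -0.033 0 0 0; 0 -0.094 0.01 -0.044 0 0 0; 0 -0.11 0.012 -0.057 0 0 0")

```text
t: 14.7
position: [0.5153, -0.035, 0.2473]
eef_rot: [0.007, 0.743, 0.669, 0.006]
contact_force: [9.1, 5.6, 3.6]
opening: 0.213
```

Request:
move_arm(rows="0 -0.016 0.001 -0.013 0 0 0; 0 -0.031 0.003 -0.028 0 0 0; 0 -0.044 0.004 -0.044 0 0 0; 0 -0.057 0.006 -0.061 0 0 0; 0 -0.068 0.007 -0.078 0 0 0; 0 -0.078 0.008 -0.097 0 0 0")

```text
t: 15.3
position: [0.4915, -0.0325, 0.2225]
eef_rot: [0.003, 0.743, 0.669, 0.003]
contact_force: [0.6, 6.2, 6.3]
opening: 0.217
```

```bash
python3 gen.py 153 129 105 81 57 33 9 -15
```

```text
129.0 0 0.01 -0.001 0.019 0 0 0; 0 0.021 -0.002 0.036 0 0 0; 0 0.034 -0.004 0.053 0 0 0; 0 0.047 -0.005 0.069 0 0 0; 0 0.062 -0.007 0.084 0 0 0; 0 0.078 -0.008 0.097 0 0 0
105.0 0 0.016 -0.002 0.013 0 0 0; 0 0.034 -0.004 0.024 0 0 0; 0 0.052 -0.006 0.034 0 0 0; 0 0.071 -0.008 0.043 0 0 0; 0 0.09 -0.01 0.051 0 0 0; 0 0.11 -0.012 0.057 0 0 0
81.0 0 0.02 -0.002 0.005 0 0 0; 0 0.041 -0.004 0.008 0 0 0; 0 0.062 -0.007 0.01 0 0 0; 0 0.083 -0.009 0.01 0 0 0; 0 0.103 -0.011 0.009 0 0 0; 0 0.124 -0.013 0.006 0 0 0
57.0 0 0.02 -0.002 -0.004 0 0 0; 0 0.041 -0.004 -0.009 0 0 0; 0 0.06 -0.007 -0.016 0 0 0; 0 0.079 -0.009 -0.024 0 0 0; 0 0.098 -0.011 -0.033 0 0 0; 0 0.116 -0.012 -0.044 0 0 0
33.0 0 0.017 -0.002 -0.012 0 0 0; 0 0.033 -0.004 -0.025 0 0 0; 0 0.048 -0.006 -0.04 0 0 0; 0 0.063 -0.007 -0.055 0 0 0; 0 0.076 -0.008 -0.071 0 0 0; 0 0.088 -0.01 -0.088 0 0 0
9.0 0 0.01 -0.001 -0.018 0 0 0; 0 0.02 -0.002 -0.037 0 0 0; 0 0.028 -0.003 -0.056 0 0 0; 0 0.035 -0.003 -0.076 0 0 0; 0 0.04 -0.004 -0.096 0 0 0; 0 0.044 -0.004 -0.117 0 0 0
-15.0 0 0.003 -0.001 -0.021 0 0 0; 0 0.004 -0.001 -0.042 0 0 0; 0 0.003 -0.001 -0.063 0 0 0; 0 0.001 -0.001 -0.083 0 0 0; 0 -0.002 -0 -0.104 0 0 0; 0 -0.006 0 -0.125 0 0 0
```

Request:
move_arm(rows="0 0.01 -0.001 0.019 0 0 0; 0 0.021 -0.002 0.036 0 0 0; 0 0.034 -0.004 0.053 0 0 0; 0 0.047 -0.005 0.069 0 0 0; 0 0.062 -0.007 0.084 0 0 0; 0 0.078 -0.008 0.097 0 0 0")

```text
t: 15.9
position: [0.5098, -0.0343, 0.2437]
eef_rot: [0.001, 0.743, 0.669, 0.002]
contact_force: [5.2, 2.6, -14.1]
opening: 0.215
```

Request:
move_arm(rows="0 0.016 -0.002 0.013 0 0 0; 0 0.034 -0.004 0.024 0 0 0; 0 0.052 -0.006 0.034 0 0 0; 0 0.071 -0.008 0.043 0 0 0; 0 0.09 -0.01 0.051 0 0 0; 0 0.11 -0.012 0.057 0 0 0")

```text
t: 16.5
position: [0.5352, -0.0371, 0.2566]
eef_rot: [-0.001, 0.743, 0.669, -0.0]
contact_force: [2.1, 4.5, -13.8]
opening: 0.213
```

Request:
move_arm(rows="0 0.02 -0.002 0.005 0 0 0; 0 0.041 -0.004 0.008 0 0 0; 0 0.062 -0.007 0.01 0 0 0; 0 0.083 -0.009 0.01 0 0 0; 0 0.103 -0.011 0.009 0 0 0; 0 0.124 -0.013 0.006 0 0 0")

```text
t: 17.1
position: [0.5663, -0.0404, 0.2584]
eef_rot: [-0.001, 0.743, 0.669, -0.001]
contact_force: [-2.2, 5.1, -9.6]
opening: 0.217
```

Request:
move_arm(rows="0 0.02 -0.002 -0.004 0 0 0; 0 0.041 -0.004 -0.009 0 0 0; 0 0.06 -0.007 -0.016 0 0 0; 0 0.079 -0.009 -0.024 0 0 0; 0 0.098 -0.011 -0.033 0 0 0; 0 0.116 -0.012 -0.044 0 0 0")

```text
t: 17.7
position: [0.5949, -0.0435, 0.2478]
eef_rot: [-0.001, 0.743, 0.669, -0.001]
contact_force: [-4.2, 4.3, -5.6]
opening: 0.213
```

Request:
move_arm(rows="0 0.017 -0.002 -0.012 0 0 0; 0 0.033 -0.004 -0.025 0 0 0; 0 0.048 -0.006 -0.04 0 0 0; 0 0.063 -0.007 -0.055 0 0 0; 0 0.076 -0.008 -0.071 0 0 0; 0 0.088 -0.01 -0.088 0 0 0")

```text
t: 18.3
position: [0.617, -0.0459, 0.2264]
eef_rot: [-0.001, 0.743, 0.669, -0.001]
contact_force: [-5.2, 4.7, -2.3]
opening: 0.213
```

Request:
move_arm(rows="0 0.01 -0.001 -0.018 0 0 0; 0 0.02 -0.002 -0.037 0 0 0; 0 0.028 -0.003 -0.056 0 0 0; 0 0.035 -0.003 -0.076 0 0 0; 0 0.04 -0.004 -0.096 0 0 0; 0 0.044 -0.004 -0.117 0 0 0")

```text
t: 18.9
position: [0.6287, -0.0472, 0.1981]
eef_rot: [-0.0, 0.743, 0.669, -0.0]
contact_force: [-4.1, 5.2, 0.9]
opening: 0.215
```

Request:
move_arm(rows="0 0.003 -0.001 -0.021 0 0 0; 0 0.004 -0.001 -0.042 0 0 0; 0 0.003 -0.001 -0.063 0 0 0; 0 0.001 -0.001 -0.083 0 0 0; 0 -0.002 0 -0.104 0 0 0; 0 -0.006 0 -0.125 0 0 0")

```text
t: 19.5
position: [0.6283, -0.0472, 0.1679]
eef_rot: [0.001, 0.743, 0.669, 0.001]
contact_force: [-4.8, 5.7, 4.2]
opening: 0.215
```

```bash
python3 gen.py -15 -39 -63 -87 -111
```

```text
-39.0 0 -0.007 0.001 -0.02 0 0 0; 0 -0.014 0.002 -0.039 0 0 0; 0 -0.023 0.003 -0.058 0 0 0; 0 -0.033 0.004 -0.076 0 0 0; 0 -0.044 0.005 -0.094 0 0 0; 0 -0.057 0.006 -0.111 0 0 0
-63.0 0 -0.013 0.002 -0.015 0 0 0; 0 -0.028 0.003 -0.03 0 0 0; 0 -0.044 0.005 -0.044 0 0 0; 0 -0.061 0.007 -0.057 0 0 0; 0 -0.078 0.009 -0.068 0 0 0; 0 -0.096 0.01 -0.078 0 0 0
-87.0 0 -0.019 0.002 -0.009 0 0 0; 0 -0.039 0.004 -0.017 0 0 0; 0 -0.058 0.007 -0.023 0 0 0; 0 -0.079 0.009 -0.027 0 0 0; 0 -0.099 0.011 -0.031 0 0 0; 0 -0.12 0.013 -0.032 0 0 0
-111.0 0 -0.021 0.002 -0.001 0 0 0; 0 -0.042 0.004 0 0 0 0; 0 -0.062 0.007 0.003 0 0 0; 0 -0.083 0.009 0.007 0 0 0; 0 -0.103 0.011 0.012 0 0 0; 0 -0.123 0.013 0.019 0 0 0
```

Request:
move_arm(rows="0 -0.007 0.001 -0.02 0 0 0; 0 -0.014 0.002 -0.039 0 0 0; 0 -0.023 0.003 -0.058 0 0 0; 0 -0.033 0.004 -0.076 0 0 0; 0 -0.044 0.005 -0.094 0 0 0; 0 -0.057 0.006 -0.111 0 0 0")

```text
t: 20.1
position: [0.6169, -0.046, 0.1415]
eef_rot: [0.003, 0.743, 0.669, 0.003]
contact_force: [0.7, 7.0, 8.1]
opening: 0.215
```

Request:
move_arm(rows="0 -0.013 0.002 -0.015 0 0 0; 0 -0.028 0.003 -0.03 0 0 0; 0 -0.044 0.005 -0.044 0 0 0; 0 -0.061 0.007 -0.057 0 0 0; 0 -0.078 0.009 -0.068 0 0 0; 0 -0.096 0.01 -0.078 0 0 0")

```text
t: 20.7
position: [0.5982, -0.0441, 0.1227]
eef_rot: [0.008, 0.743, 0.669, 0.007]
contact_force: [8.8, 8.9, 3.0]
opening: 0.211
```

Request:
move_arm(rows="0 -0.019 0.002 -0.009 0 0 0; 0 -0.039 0.004 -0.017 0 0 0; 0 -0.058 0.007 -0.023 0 0 0; 0 -0.079 0.009 -0.027 0 0 0; 0 -0.099 0.011 -0.031 0 0 0; 0 -0.12 0.013 -0.032 0 0 0")

```text
t: 21.3
position: [0.5697, -0.041, 0.1111]
eef_rot: [0.008, 0.744, 0.668, 0.007]
contact_force: [16.2, 8.4, -24.7]
opening: 0.213
```

Request:
move_arm(rows="0 -0.021 0.002 -0.001 0 0 0; 0 -0.042 0.004 0 0 0 0; 0 -0.062 0.007 0.003 0 0 0; 0 -0.083 0.009 0.007 0 0 0; 0 -0.103 0.011 0.012 0 0 0; 0 -0.123 0.013 0.019 0 0 0")

```text
t: 21.9
position: [0.5314, -0.0368, 0.1135]
eef_rot: [0.002, 0.743, 0.669, 0.002]
contact_force: [5.8, 7.4, -20.9]
opening: 0.216
```

```bash
cat >> data.py <<'E'
D+=[[.6178,-.0459,.2253,0,1.1,-13,1],[.596,-.0436,.2472,4.3,2.9,-15.6,1],[.5685,-.0407,.2582,8.4,3.1,-16.9,1],[.5409,-.0377,.258,12.9,5.4,-16.8,1],[.5153,-.035,.2473,9.1,5.6,3.6,1],[.4915,-.0325,.2225,.6,6.2,6.3,1],
[.5098,-.0343,.2437,5.2,2.6,-14.1,-1],[.5352,-.0371,.2566,2.1,4.5,-13.8,-1],[.5663,-.0404,.2584,-2.2,5.1,-9.6,-1],[.5949,-.0435,.2478,-4.2,4.3,-5.6,-1],[.617,-.0459,.2264,-5.2,4.7,-2.3,-1],[.6287,-.0472,.1981,-4.1,5.2,.9,-1],[.6283,-.0472,.1679,-4.8,5.7,4.2,-1],[.6169,-.046,.1415,.7,7,8.1,-1],[.5982,-.0441,.1227,8.8,8.9,3,-1],[.5697,-.041,.1111,16.2,8.4,-24.7,-1],[.5314,-.0368,.1135,5.8,7.4,-20.9,-1]]
E
python3 fit.py
```

```text
centre u,z 0.5565036101143683 0.18431989200825954 x at y=-.0392 0.5554425441069566 res mm [-0.2 -0.   0.1  0.1  0.1 -0.3 -0.2  0.  -0.  -0.1 -0.1 -0.   0.   0.1
 -0.2 -0.2  0.1  0.1 -0.1 -0.1 -0.1 -0.   0.1  0.2  0.2 -0.4 -0.2]
drag 0.45884614733776724 A 0.4098619944422328 offset deg -54.148870346014625 handle target deg 324.14887034601463 rms 0.03303072001700354
[149.239   0.408   0.422   6.693]
[174.812   0.251   0.25    5.176]
[1.99449e+02 1.47000e-01 1.22000e-01 5.86700e+00]
[2.23412e+02 5.90000e-02 5.60000e-02 6.36000e+00]
[2.47601e+02 8.40000e-02 6.00000e-02 9.22200e+00]
[2.74912e+02 1.28000e-01 1.48000e-01 2.52470e+01]
[303.768   0.326   0.316  14.539]
[324.541   0.442   0.462   1.889]
[346.962   0.633   0.618  -4.514]
[10.054  0.775  0.753 -7.583]
[33.161  0.811  0.842 -7.208]
[ 57.025   0.887   0.868 -10.925]
[ 79.913   0.815   0.828 -15.233]
[101.223   0.657   0.738 -18.865]
[122.655   0.68    0.609  -1.535]
[149.297   0.404   0.422   3.263]
[127.707  -0.356  -0.343 -14.151]
[105.725  -0.164  -0.204 -13.721]
[81.612 -0.097 -0.095 -9.895]
[ 5.7984e+01 -7.2000e-02 -5.0000e-02 -7.2020e+00]
[34.199 -0.096 -0.074 -5.978]
[10.591 -0.13  -0.162 -4.379]
[ 3.47373e+02 -2.19000e-01 -2.97000e-01 -6.16000e+00]
[325.297  -0.498  -0.451  -4.643]
[304.931  -0.609  -0.594   2.017]
[281.102  -0.764  -0.739  27.17 ]
[251.161  -0.86   -0.851  18.169]
```

```bash
python3 gen.py -111 -87 -62 -36
```

```text
-87.0 0 0.02 -0.002 -0.007 0 0 0; 0 0.04 -0.004 -0.012 0 0 0; 0 0.061 -0.006 -0.016 0 0 0; 0 0.081 -0.009 -0.019 0 0 0; 0 0.102 -0.011 -0.02 0 0 0; 0 0.123 -0.013 -0.019 0 0 0
-62.0 0 0.022 -0.002 0.001 0 0 0; 0 0.043 -0.004 0.005 0 0 0; 0 0.064 -0.007 0.01 0 0 0; 0 0.085 -0.009 0.017 0 0 0; 0 0.105 -0.011 0.025 0 0 0; 0 0.124 -0.013 0.034 0 0 0
-36.0 0 0.02 -0.002 0.012 0 0 0; 0 0.039 -0.004 0.024 0 0 0; 0 0.056 -0.006 0.039 0 0 0; 0 0.073 -0.008 0.054 0 0 0; 0 0.088 -0.009 0.071 0 0 0; 0 0.102 -0.011 0.089 0 0 0
```

Request:
move_arm(rows="0 0.02 -0.002 -0.007 0 0 0; 0 0.04 -0.004 -0.012 0 0 0; 0 0.061 -0.006 -0.016 0 0 0; 0 0.081 -0.009 -0.019 0 0 0; 0 0.102 -0.011 -0.02 0 0 0; 0 0.123 -0.013 -0.019 0 0 0")

```text
t: 22.5
position: [0.5593, -0.0397, 0.1094]
eef_rot: [-0.001, 0.743, 0.669, -0.0]
contact_force: [-1.3, 5.5, -11.1]
opening: 0.211
```

Request:
move_arm(rows="0 0.022 -0.002 0.001 0 0 0; 0 0.043 -0.004 0.005 0 0 0; 0 0.064 -0.007 0.01 0 0 0; 0 0.085 -0.009 0.017 0 0 0; 0 0.105 -0.011 0.025 0 0 0; 0 0.124 -0.013 0.034 0 0 0")

```text
t: 23.1
position: [0.5919, -0.0433, 0.1188]
eef_rot: [0.001, 0.743, 0.669, 0.001]
contact_force: [-0.6, 6.0, -6.5]
opening: 0.218
```

Request:
move_arm(rows="0 0.02 -0.002 0.012 0 0 0; 0 0.039 -0.004 0.024 0 0 0; 0 0.056 -0.006 0.039 0 0 0; 0 0.073 -0.008 0.054 0 0 0; 0 0.088 -0.009 0.071 0 0 0; 0 0.102 -0.011 0.089 0 0 0; 0 0.102 -0.011 0.089 0 0 0; 0 0.102 -0.011 0.089 0 0 0; 0 0.102 -0.011 0.089 0 0 0; 0 0.102 -0.011 0.089 0 0 0")

```text
t: 24.1
position: [0.6172, -0.046, 0.1422]
eef_rot: [0.001, 0.743, 0.669, 0.001]
contact_force: [-0.7, 5.5, -2.7]
opening: 0.214
```

```bash
cat > ang.py <<'E'
from h import *
s=bot.sense();p=s['position'];u=p@[.9945,-.105,0]
print(s['t'],np.degrees(np.arctan2(p[2]-.18432,u-.5565)),p,s['contact_force'],np.abs(s['joint_vel']).max())
E
python3 ang.py
```

```text
24.1 -34.10754301292819 [ 0.617228   -0.04597419  0.14222222] [-0.72011855  5.45933277 -2.67628535] 0.0013214909801940599
```

```bash
python3 gen.py -36 -39
```

```text
-39.0 0 -0.002 0 -0.002 0 0 0; 0 -0.003 0.001 -0.004 0 0 0; 0 -0.005 0.001 -0.006 0 0 0; 0 -0.007 0.001 -0.009 0 0 0; 0 -0.008 0.001 -0.011 0 0 0; 0 -0.01 0.001 -0.013 0 0 0
```

Request:
move_arm(rows="0 -0.002 0 -0.002 0 0 0; 0 -0.003 0.001 -0.004 0 0 0; 0 -0.005 0.001 -0.006 0 0 0; 0 -0.007 0.001 -0.009 0 0 0; 0 -0.008 0.001 -0.011 0 0 0; 0 -0.01 0.001 -0.013 0 0 0; 0 -0.01 0.001 -0.013 0 0 0; 0 -0.01 0.001 -0.013 0 0 0")

```text
t: 24.9
position: [0.617, -0.046, 0.1417]
eef_rot: [0.003, 0.743, 0.669, 0.003]
contact_force: [-1.2, 6.4, 7.5]
opening: 0.216
```

```bash
python3 ang.py; cp cmd.json cmd_prev.json; python3 gen.py -39 -41; cp cmd_prev.json cmd.json; python3 gen.py -39 -40
```

```text
24.9 -34.51078149154878 [ 0.61704976 -0.0459724   0.14170303] [-1.23118359  6.40024656  7.4688062 ] 0.001142965770494822
-41.0 0 -0.001 0 -0.001 0 0 0; 0 -0.002 0 -0.002 0 0 0; 0 -0.003 0.001 -0.004 0 0 0; 0 -0.004 0.001 -0.005 0 0 0; 0 -0.005 0.001 -0.006 0 0 0; 0 -0.006 0.001 -0.008 0 0 0
-40.0 0 -0 0 -0 0 0 0; 0 -0.001 0 -0.001 0 0 0; 0 -0.001 0 -0.002 0 0 0; 0 -0.002 0 -0.002 0 0 0; 0 -0.003 0.001 -0.003 0 0 0; 0 -0.003 0.001 -0.004 0 0 0
```

Request:
move_arm(rows="0 -0.001 0 -0.001 0 0 0; 0 -0.002 0 -0.002 0 0 0; 0 -0.003 0.001 -0.004 0 0 0; 0 -0.004 0.001 -0.005 0 0 0; 0 -0.005 0.001 -0.006 0 0 0; 0 -0.006 0.001 -0.008 0 0 0; 0 -0.006 0.001 -0.008 0 0 0; 0 -0.006 0.001 -0.008 0 0 0; 0 -0.006 0.001 -0.008 0 0 0")

```text
t: 25.8
position: [0.6158, -0.0458, 0.1399]
eef_rot: [0.004, 0.743, 0.669, 0.003]
contact_force: [-0.7, 5.6, 8.3]
opening: 0.213
```

```bash
python3 ang.py
```

```text
25.8 -36.171756958326355 [ 0.61581499 -0.04583655  0.13991038] [-0.66679795  5.59530379  8.33293936] 0.0020067444943330758
```

Request:
move_arm(rows="0 0.002 0 0.003 0 0 0; 0 0.005 0 0.006 0 0 0; 0 0.005 0 0.006 0 0 0; 0 0.005 0 0.006 0 0 0; 0 0.005 0 0.006 0 0 0; 0 0.005 0 0.006 0 0 0; 0 0.005 0 0.006 0 0 0; 0 0.005 0 0.006 0 0 0")

```text
t: 26.6
position: [0.6158, -0.0458, 0.14]
eef_rot: [0.003, 0.743, 0.669, 0.002]
contact_force: [-1.2, 5.8, 3.0]
opening: 0.216
```

```bash
python3 ang.py; python3 - <<'E'
from h import *
s=cam('scene');t=cam('top')
cv2.imwrite('pics/f.png',np.hstack([cv2.resize(i,(400,400),interpolation=cv2.INTER_CUBIC) for i in(s['color'][90:290,110:360],t['color'][120:320,140:390])]))
for n,c in(('scene',s),('top',t)):
    a=np.load(n+'0.npy',allow_pickle=True).item()['color']; d=(np.abs(a.astype(int)-c['color']).max(2)>40).astype(np.uint8)
    k,l,st,_=cv2.connectedComponentsWithStats(d); print(n,[r.tolist() for r in st[1:] if r[4]>15])
E
python3 ang.py
```

```text
26.6 -36.11004482540779 [ 0.61582142 -0.04581248  0.14000788] [-1.19601898  5.76498466  2.96949095] 0.0035168682539952457
scene [[236, 0, 6, 7, 34], [227, 0, 145, 229, 6805], [486, 1, 26, 44, 744], [240, 7, 19, 21, 238], [259, 7, 12, 23, 151], [472, 15, 14, 13, 140], [249, 41, 4, 7, 16], [495, 47, 17, 7, 38], [255, 49, 36, 18, 208], [472, 56, 6, 8, 35], [508, 65, 4, 10, 28], [249, 66, 6, 13, 47], [284, 203, 4, 6, 17]]
top [[55, 127, 239, 257, 24443], [231, 177, 5, 5, 19], [160, 244, 19, 15, 185]]
26.7 -36.12991091286526 [ 0.61580073 -0.0458012   0.13999148] [-1.74178069  5.6178389   2.82153638] 0.0012383356177748206
```

View pics/f.png

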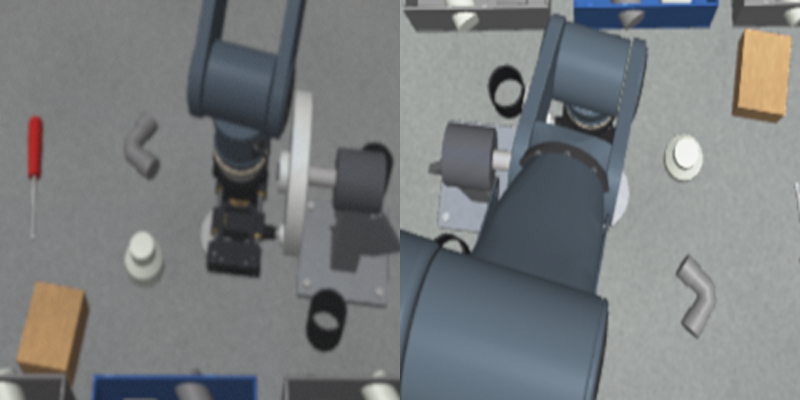

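The final picture shows the gripper on the handle at about (245, 235) in the left half. The carton, reducer, elbow and sleeves are unmoved, though the arm partly hides one sleeve and most of the flange. Handing in.

```bash
python3 -c "
from bench import workorder; print(workorder.job_done())"; python3 ang.py
```

```text
the job is handed in; nothing more can be done
None
the job is handed in; nothing more can be done
```

I took the handwheel by its handle, found the heavy side by turning it both ways, and left the heavy side at the bottom. The gripper was still holding the handle when I handed the job in.

- **Feeling the weight:** I turned the wheel one full turn forward and about 260° back, sampling the force as it moved. The forward-only fit and the fit with both directions agreed, with drag 0.46 N m and weight 0.41 N m. Both put the handle at about 324.15° (stand x to z) for the heavy side to be lowest.
- **Final position:** the last reading was 323.9°, about 0.3° from that target. Joint speeds were nearly zero. I eased the command back so the wheel rests well inside its friction.
- **Time and force:** the job took 26.7 s of the 72 s allowed. The highest force I saw was about 31 N at the wrist, mostly near the lowest and highest points. The cause was that my first centre estimate was about 4 mm too far out in x and 4 mm too high. I corrected it partway through. Forces were only sampled at the end of each move.
- **Surroundings:** the camera comparison showed nothing moved among the visible items. The arm hides most of the flange and part of one sleeve, so I could not check those two fully.
- **Unexplained reading:** a steady sideways pull of about 6 N along the handle remained at the end.

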